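Fetch the pump housing from under a bypass cover

TASK

The silver pump housing with the red cap lies in one half of the parts case. Slide the clear cover above it fully open, past the other cover, which stays where it is; then lift the housing out and set it down upright, not dropped, in the black ring of the blue assembly nest. Leave the opened cover open.

Things in the scene. Friction and masses are not known exactly. Their poses are not given: they have to be found in the camera images.
- case: Fixed grey parts case, 500 mm along its y, 260 along x; origin under its centre, z up. A partition parts the left (+y) and right (-y) halves; inner floor 8 mm above the bench, frame 118 mm high. One half holds the housing, the other a dark rotor with copper band and steel shaft (leave it), each within 10 mm in y and 25 mm in x of its half's middle (y = 140 or -140 mm).
- housing_mid (a point): The wanted loose part: aluminium pump housing with dark bands and a red cap, upright, 80 mm tall, about 0.3 kg. Foot flange 72 mm in diameter, 9 mm high; body 60 mm in diameter up to 43 mm above the foot; then the red cap, 28 mm in diameter, from 43 to 80 mm: grip it there. The point is on its axis, 40 mm above the foot; z up.
- pull_left (a point): Yellow upright pull block of the left cover, 16 mm thick in case y, 70 long in x; the point is 12 mm below its top; case axes. Clear cover, top at 115 mm height, 245 mm long in y, outer end 18 mm beyond the pull. Slides along -y over the right cover: pull at case y = 222 mm closed, 42 fully open (starts 0 to 20 mm open); friction about 2 N; stays where left. Block stands 35 mm above the cover.
- pull_right (a point): Yellow pull block of the right cover, same size and height of top as the left one; the point is 12 mm below its top; case axes. It stands 45 mm above its cover, whose top is at 105 mm height. This clear cover slides along +y under the left one: pull at case y = -222 mm closed, -42 fully open (starts 0 to 20 mm open); same length, friction and end distance.
- nest_seat (a point): Fixed assembly nest: blue plate 130 mm square, 12 mm thick, with a black ring on it, inside diameter 98 mm, outside 110, rising 18 mm above the plate. The point is the centre of the seat inside the ring, on the plate's top, 12 mm above the bench; z up. A seated housing's centre is 40 mm above it.

How it is judged:
On the way:
1. the cover above the housing is slid open until its pull is 55 mm past the housing's centre; the other cover within 20 mm of its start, the housing within 30 mm of its start (((y of housing_mid in the frame of pull_left between 0.055 and 0.2 m and distance of pull_right from where it was at the start of the episode below 0.02 m) or (y of housing_mid in the frame of pull_right between -0.2 and -0.055 m and distance of pull_left from where it was at the start of the episode below 0.02 m)) and distance of housing_mid from where it was at the start of the episode below 0.03 m), for 0.1 s.
At the end, for the whole second after the job is handed in: The housing stands upright (within 0.15 rad) and still on the seat inside the nest's ring, its centre within 18 mm of the seat's axis and 34 to 46 mm above the seat; the opened cover is still at least 120 mm from where it was, the other within 20 mm of where it was (horizontal distance between housing_mid and nest_seat below 0.018 m and z of housing_mid in the frame of nest_seat between 0.034 and 0.046 m and angle between housing_mid's own z axis and vertical below 0.15 rad and linear speed of housing below 0.02 m/s and ((distance of pull_left from where it was at the start of the episode above 0.12 m and distance of pull_right from where it was at the start of the episode below 0.02 m) or (distance of pull_right from where it was at the start of the episode above 0.12 m and distance of pull_left from where it was at the start of the episode below 0.02 m))); the robot touches nothing.
It fails at once if the housing let go in the air above the nest (more than 25 mm above its seat) (horizontal distance between housing_mid and nest_seat below 0.06 m and z of housing_mid in the frame of nest_seat above 0.065 m and contact force between housing and the fingers below 0.05 N).
It also fails if it takes over 48 s, if anything falls off the work surface, if the arm or the gripper's body presses on something with over 40 N, if the wrist force passes 120 N, or if a joint passes its speed limit or range.

ROBOT

A 7-joint arm with a two-finger parallel gripper is mounted at the origin on the work surface. World frame = base frame: x ahead of the robot, y to its left, z up, the work surface at z = 0. Lengths are in m, angles in rad, forces in N, time in s.
With the tool pointing down it reaches from about 0.4 to 0.85 m from the base axis. Payload 4.5 kg.
Tool frame: the origin (TCP) lies midway between the tips of the shut fingers; the grasp point (between the pads) lies 19 mm behind it; z points along the fingers, y is the direction in which the jaws open and shut (so a half turn about z gives the same grasp; the last joint's range is limited). The gripper opens to 88 mm and grips with 3 to 60 N. Pads are 18 mm wide; open, the fingers measure 123 mm over their backs; the gripper's body (75 mm by 187 mm) begins 45 mm behind the grasp point.
Start: joints at [-1.092, 0.689, -0.195, 1.565, 0.157, 0.902, -0.215], TCP at [0.269, 0.564, 0.239] pointing down, gripper open.
Joint ranges: [-3.01, 3.01], [-0.46, 2.08], [-1.47, 1.51], [0.13, 2.56], [-1, 4.14], [0.04, 2.09], [-2.66, 2.66]. Speed limits (rad/s): [2.57, 2.57, 3.14, 3.14, 3.14, 3.14, 3.14].

INTERFACE

Orientations are given as a unit quaternion [x, y, z, w].
In Python, from plant import get_state, snapshot, finish_job, find_in gives the robot as it stands.
- The arm moves only by the shell command python3 -m creep 'ROWS' [OPENING] [FORCE]. ROWS is JSON, one flat list of numbers, 6 for each row, row after row: the shift along the tool's x, y, z in mm, then the turn, a rotation vector about the tool's x, y, z in degrees. In form: [tx, ty, tz, wx, wy, wz, tx, ty, tz, wx, wy, wz, ...]. A call has 1 to 5 rows; each row shifts and turns the pose as measured when the row begins, along the tool's axes as they then stand; what a row does not reach is not made up. A row lasts 1/12 s, in which the tool goes at most 41.7 mm and 7.16 degrees, less where a joint would pass 70% of its speed; a pose out of reach is approached as far as the arm can. A call is refused whole if a number of a shift passes 41.7 or a number of a turn 7.16, either way. A call with a gripper value outside its range is refused whole. OPENING is the finger opening in mm, from 0 to 88.1, set as the call begins (- or left out, the last holds). The fingers move at their own pace and stop on an object; FORCE is the grip in N (left out, the last holds). Time passes only in rows, so rows that do not move let the fingers close. It gives the time, the measured TCP pose, the force and the opening at its end, in the units of the state.
- get_state(): the state, without advancing time (a new reading comes with each control period).
- snapshot(name): name is "scene" or "top" or "wrist"; returns a dict with "color" (420x560x3 uint8, red, green, blue), "intrinsics" (3x3 intrinsics, pixels), "extrinsics" (4x4, takes a point from world to camera coordinates). Camera axes: x right, y down, z forward; pixel columns grow to the right and rows downward; lengths in m; the calibration is good to about 2 mm. The wrist camera is an equidistant fisheye: a pixel r from the principal point sees the ray r / f radians off the axis. A picture is of the moment at which its call begins. There is no depth.
- finish_job(): hands the job in, once; it reports no verdict.
Trained networks look in the newest picture that a camera, given by its name, has taken for a name from the list of things; names that differ only in an ending like _2 or _b are one class to them, and where a whole thing is asked for, a point or a joint stands for the part that bears it (a point fixed in the world has none). Each returns a list of dicts, best first, with "score" (0 to 1); they miss things now and then, are a little off and sometimes report something else, mostly with a low value. They report only what shows in the picture. A call takes as long as a camera call.
- find_in(thing, camera): "xy" ([column, row] in pixels, amid what is visible of it).
The state is a dict: "clock": time; "q": joint angles; "qd": joint speeds; "joint_torque": joint torques, N m; "tool_pos": TCP position; "eef_rot": TCP orientation; "contact_force": force on the tool from outside, world axes, zero at the start; "moment": the same for the moment, N m; "opening": opening from 0.0 (shut) to 1.0 (fully open).
Only numpy, scipy, OpenCV 4.12 (cv2) and the standard library are available. Lean on these libraries where they do the work, as an engineer would, in place of code of your own. Each camera call takes 0.05 s, during which the arm holds its last target.

## Working session

There is one attempt and no reset: what is moved stays moved. The work goes in short steps, Python scripts to look and compute and a shell command to move; the robot and the scene stay as the last step left them, time stands still between calls to the robot, and variables do not carry over. Pictures are saved under pics/ and viewed, and the job is handed in when it is done.

```bash
mkdir -p pics; ls; cat > h.py <<'E'
import numpy as np,cv2
from plant import get_state,snapshot,find_in
def save(c,n):
    s=snapshot(c); cv2.imwrite(f'pics/{n}.png',s['color'][:,:,::-1]); return s
E
python3 - <<'E'
from h import *
s=get_state();print(s['clock'],s['tool_pos'],s['eef_rot'],s['opening'])
for c in ['top','scene']:
    S=save(c,c+'0');print(c,S['intrinsics'].tolist(),np.round(S['extrinsics'],4).tolist())
    for t in ['case','housing_mid','pull_left','pull_right','nest_seat']:
        try: print(t,[(np.round(d['xy'],1).tolist(),round(d['score'],2)) for d in find_in(t,c)][:3])
        except Exception as e: print(t,e)
E
```

```text
pics
0.0 [0.26871885 0.56354996 0.23790273] [ 2.20542919e-01  9.75376810e-01 -9.39754695e-04 -1.25656365e-04] 1.0047540566333983
top [[397.25661010736974, 0.0, 280.51766261655524], [0.0, 397.25661010736974, 212.89759989264206], [0.0, 0.0, 1.0]] [[0.01, -0.9999, 0.0117, -0.0117], [-0.9964, -0.011, -0.0837, 0.5411], [0.0838, -0.0109, -0.9964, 0.8507], [0.0, 0.0, 0.0, 1.0]]
case [([333.8, 229.4], 0.83)]
housing_mid []
pull_left []
pull_right []
nest_seat [([127.5, 221.6], 0.78)]
scene [[509.5040192298373, 0.0, 278.3670334976044], [0.0, 509.5040192298373, 210.9051750743856], [0.0, 0.0, 1.0]] [[-0.6011, 0.7992, 0.0009, 0.2945], [0.5863, 0.4417, -0.6791, -0.2176], [-0.5431, -0.4077, -0.734, 1.6801], [0.0, 0.0, 0.0, 1.0]]
case [([249.1, 208.3], 0.74)]
housing_mid []
pull_left [([268.2, 212.5], 0.69)]
pull_right [([206.6, 169.4], 0.73)]
nest_seat [([377.6, 302.5], 0.76)]
```

View pics/top0.png

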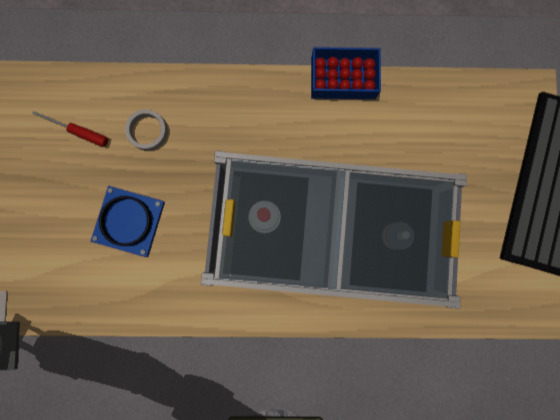

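View pics/scene0.png

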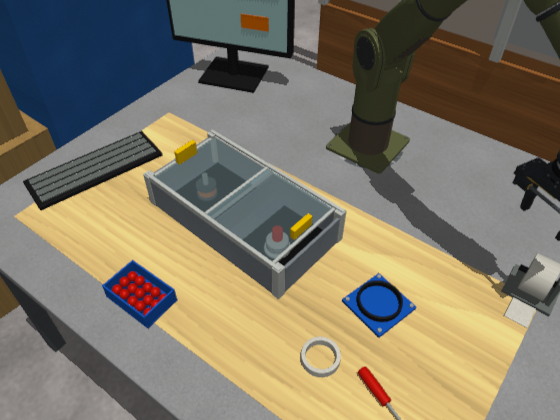

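```bash
python3 - <<'E'
import cv2,numpy as np
a=cv2.imread('pics/top0.png')
c=a[140:310,195:475]
cv2.imwrite('pics/top0z.png',cv2.resize(c,None,fx=2.8,fy=2.8,interpolation=cv2.INTER_CUBIC))
hsv=cv2.cvtColor(a,cv2.COLOR_BGR2HSV)
def bl(n,lo,hi,r):
    x0,y0,x1,y1=r
    m=np.zeros(a.shape[:2],np.uint8);m[y0:y1,x0:x1]=cv2.inRange(hsv,lo,hi)[y0:y1,x0:x1]
    k,l,st,ce=cv2.connectedComponentsWithStats(m)
    for i in range(1,k):
        if st[i,4]>25:
            p=np.argwhere(l==i)[:,::-1].astype(np.float32);print(n,st[i],ce[i].round(1),np.round(cv2.boxPoints(cv2.minAreaRect(p)),1).tolist())
bl('yel',(18,150,120),(32,255,255),(215,190,240,250));bl('yel',(18,150,120),(32,255,255),(435,210,465,270))
bl('red',(0,50,60),(8,255,255),(250,190,280,240));bl('blue',(100,120,60),(130,255,255),(80,175,175,265))
bl('ring',(0,0,0),(180,255,45),(95,185,160,258))
E
```

```text
yel [223 199  10  37 263] [227.6 217.3] [[222.10000610351562, 234.8000030517578], [225.6999969482422, 198.6999969482422], [233.10000610351562, 199.39999389648438], [229.39999389648438, 235.5]]
yel [451 221  10  36 280] [455.2 238.6] [[450.20001220703125, 255.89999389648438], [452.29998779296875, 220.60000610351562], [460.1000061035156, 221.10000610351562], [458.0, 256.3999938964844]]
blue [  91  186   73   71 1131] [131.  221.7] [[90.5, 240.60000610351562], [106.4000015258789, 185.0], [163.39999389648438, 201.1999969482422], [147.5, 256.79998779296875]]
blue [ 105  199   42   45 1445] [125.9 220.8] [[96.5, 221.5], [127.0, 191.0], [156.0, 220.0], [125.5, 250.5]]
ring [ 99 196  53  50 554] [123.7 220.8] [[91.19999694824219, 231.60000610351562], [113.4000015258789, 187.1999969482422], [159.0, 210.0], [136.8000030517578, 254.39999389648438]]
```

View pics/top0z.png

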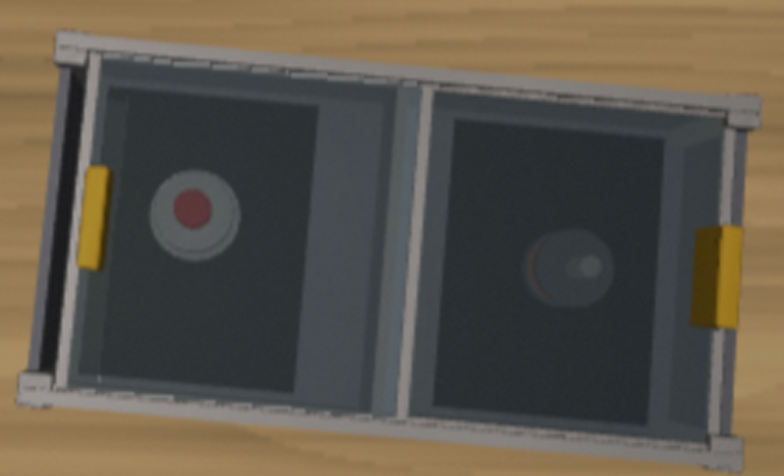

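```bash
cat >> h.py <<'E'
def ray(S,px,z):
    K=np.array(S['intrinsics']);T=np.array(S['extrinsics']);R=T[:3,:3];t=T[:3,3]
    o=-R.T@t; d=R.T@np.linalg.solve(K,[px[0],px[1],1.]); return o+d*(z-o[2])/d[2]
E
python3 - <<'E'
from h import *
S=snapshot('top');r=lambda p,z:ray(S,p,z)[:2].round(4)
C=np.array([r(p,.118) for p in [(215.4,151.4),(466.4,175),(459.6,307.1),(201.4,283.9)]]);print('corners',C.tolist(),'mean',C.mean(0))
e=[np.linalg.norm(C[i]-C[(i+1)%4]) for i in range(4)];print(e)
yv=(C[0]+C[3]-C[1]-C[2]);print('yaw',np.degrees(np.arctan2(-yv[0],yv[1])))
print('pullL',r((227.9,217.1),.15));print('pullR',r((455.2,238.6),.15))
print('L box',[r(p,.15).tolist() for p in [(222.1,234.8),(225.7,198.7),(233.1,199.4),(229.4,235.5)]])
print('cap',r((263.6,214.6),.088));print('nest plate',r((127,221),.012),'ring',r((125.9,220.8),.012))
S2=snapshot('scene');im=S2['color'];hsv=cv2.cvtColor(im,cv2.COLOR_RGB2HSV)
for n,c in (('top',S),('scene',S2)):
  hh=cv2.cvtColor(c['color'],cv2.COLOR_RGB2HSV)
  m=(cv2.inRange(hh,(0,60,50),(12,255,255))|cv2.inRange(hh,(168,60,50),(180,255,255)))
  w=(250,200,280,230) if n=='top' else (262,215,295,255)
  p=np.argwhere(m[w[1]:w[3],w[0]:w[2]]);print(n,'red',len(p),p.mean(0)[::-1]+w[:2] if len(p) else '',(p.min(0)[::-1]+w[:2],p.max(0)[::-1]+w[:2]) if len(p) else '')
  if len(p): q=p.mean(0)[::-1]+w[:2]; print(r(q,.088) if n=='top' else ray(S2,q,.0695))
print('nest scene',ray(S2,(380,301),.03),ray(S2,(377.6,302.5),.012))
# project back
for q in [(C.mean(0).tolist()+[.118])]:
  c=np.array(S2['extrinsics'])@np.array(q+[1]);u=np.array(S2['intrinsics'])@c[:3];print(u[:2]/u[2])
cv2.imwrite('pics/sc_z.png',cv2.resize(im[120:340,140:440,::-1],None,fx=2.6,fy=2.6,interpolation=cv2.INTER_CUBIC))
E
```

```text
corners [[0.6539, 0.1252], [0.6127, -0.3732], [0.3546, -0.3525], [0.3944, 0.1459]] mean [ 0.5039  -0.11365]
[np.float64(0.5000999900019995), np.float64(0.2589287546797381), np.float64(0.49998659982043514), np.float64(0.2603242977518619)]
yaw -4.6456494529016386
pullL [0.5215 0.0938]
pullR [ 0.4857 -0.333 ]
L box [[0.4883, 0.1039], [0.5561, 0.0987], [0.555, 0.0847], [0.4871, 0.0903]]
cap [0.5319 0.029 ]
nest plate [0.5204 0.3333] ring [0.5208 0.3357]
top red 139 [263.25179856 214.05035971] (array([257, 208]), array([269, 221]))
[0.533  0.0297]
scene red 153 [276.92156863 233.1503268 ] (array([272, 226]), array([282, 241]))
[0.53103915 0.02605896 0.0695    ]
nest scene [0.52589868 0.33539076 0.03      ] [0.52146766 0.32921521 0.012     ]
[241.41823536 191.33037849]
```

View pics/sc_z.png

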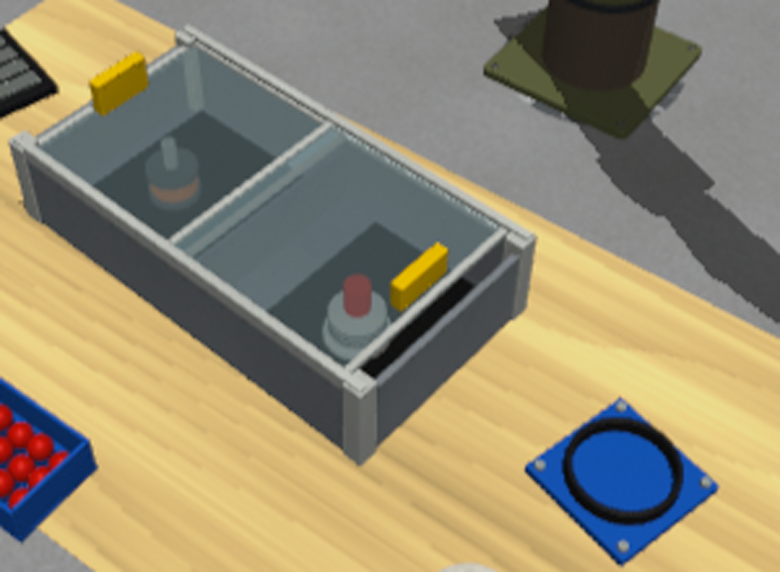

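```bash
cat >> h.py <<'E'
from scipy.spatial.transform import Rotation as Rn
CC=np.array([.504,-.1137]);A=np.radians(-4.65);EX=np.array([np.cos(A),np.sin(A)]);EY=np.array([-np.sin(A),np.cos(A)])
def c2w(x,y): return CC+x*EX+y*EY
def delta(p,yaw=np.degrees(A)):
    """p world xyz target; print tool-frame shift mm & turn deg"""
    s=get_state();R=Rn.from_quat(s['eef_rot']);a=np.radians(yaw)
    y=np.array([np.cos(a),np.sin(a),0]);z=np.array([0,0,-1.]);x=np.cross(y,z);G=Rn.from_matrix(np.array([x,y,z]).T)
    sh=R.inv().apply(np.array(p)-s['tool_pos'])*1000
    print('t',round(s['clock'],2),'pos',np.round(s['tool_pos'],4),'F',np.round(s['contact_force'],1),'op',round(s['opening'],3),'shift',sh.round(1),'turn',np.degrees((R.inv()*G).as_rotvec()).round(2))
E
python3 -m creep '[0,0,0,0,0,6.9,0,0,0,0,0,6.9,0,0,0,0,0,6.9,0,0,0,0,0,6.9,0,0,0,0,0,6.9]' 50 20
python3 -m creep '[0,0,0,0,0,6.9,0,0,0,0,0,6.9,0,0,0,0,0,6.9,0,0,0,0,0,6.9,0,0,0,0,0,6.9]'
python3 -c "
from h import *
delta([*c2w(0,.242),.238])"
```

```text
clock: 1.12
tool_pos: [0.269, 0.5641, 0.2389]
eef_rot: [0.509, 0.861, 0.0, -0.001]
contact_force: [0.4, 0.6, -0.8]
opening: 0.644
clock: 1.53
tool_pos: [0.2685, 0.5646, 0.2392]
eef_rot: [0.749, 0.663, -0.0, -0.001]
contact_force: [-0.7, -0.1, 0.4]
opening: 0.568
t 1.53 pos [0.2685 0.5646 0.2392] F [-0.7 -0.1  0.4] op 0.568 shift [-4.028e+02  3.063e+02 -2.000e-01] turn [-0.11 -0.1  -2.33]
```

```bash

python3 -m creep '[-31,25,0,0,0,-2.3,-32,25,0,0,0,0,-32,25,0,0,0,0,-32,25,0,0,0,0,-32,25,0,0,0,0]' >/dev/null
python3 -m creep '[-32,25,0,0,0,0,-32,25,0,0,0,0,-32,25,0,0,0,0,-32,25,0,0,0,0,0,0,0,0,0,0]'
python3 -c "
from h import *
delta([*c2w(0,.242),.128])"
```

```text
clock: 2.37
tool_pos: [0.4718, 0.2552, 0.2356]
eef_rot: [0.732, 0.681, 0.003, -0.003]
contact_force: [-0.9, -1.6, 0.2]
opening: 0.569
t 2.37 pos [0.4718 0.2552 0.2356] F [-0.9 -1.6  0.2] op 0.569 shift [-124.5   60.9  106.5] turn [-0.05 -0.49  0.53]
```

```bash

python3 -m creep '[-31,15,15,0,-0.5,0.5,-31,15,15,0,0,0,-31,15,15,0,0,0,-31,15,15,0,0,0,0,0,0,0,0,0]' >/dev/null
python3 -c "
from h import *
delta([*c2w(0,.242),.13]);S=save('wrist','w1');save('top','t1')"
```

```text
t 2.78 pos [0.525  0.128  0.1765] F [-0.4 -0.3  0.4] op 0.569 shift [-0.8 -1.6 46.5] turn [ 0.36 -0.25 -0.11]
```

View pics/w1.png

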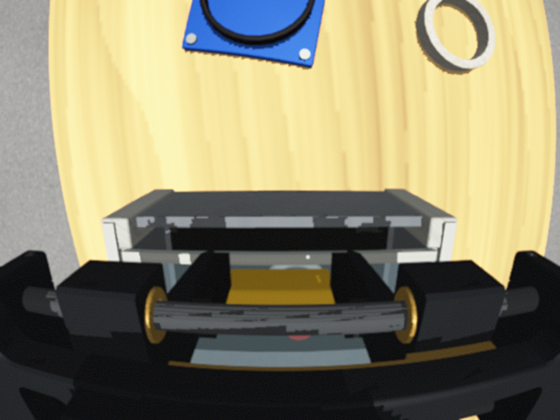

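```bash

python3 -m creep '[0,-1,16,0,0,0,0,0,16,0,0,0,0,0,15,0,0,0,0,0,0,0,0,0]' 
python3 -c "
from h import *
delta([*c2w(0,.07),.13])"
```

```text
clock: 3.22
tool_pos: [0.524, 0.1446, 0.1326]
eef_rot: [0.731, 0.683, 0.011, -0.002]
contact_force: [0.2, -0.5, 0.5]
opening: 0.564
t 3.22 pos [0.524  0.1446 0.1326] F [ 0.2 -0.5  0.5] op 0.564 shift [-189.1   -1.5   -0.8] turn [ 0.66 -1.04  0.76]
```

```bash

python3 -m creep '[-15,-1,0,0.6,-1,0.7,-15,0,0,0,0,0,-12,0,0,0,0,0,0,0,0,0,0,0]' 
python3 -c "
from h import *
delta([*c2w(0,.062),.13]);save('top','t2');save('scene','s2')"
```

```text
clock: 3.55
tool_pos: [0.5196, 0.105, 0.1348]
eef_rot: [0.732, 0.681, 0.002, 0.0]
contact_force: [-0.7, -0.5, -0.0]
opening: 0.565
t 3.55 pos [0.5196 0.105  0.1348] F [-0.7 -0.5 -0. ] op 0.565 shift [-157.3    0.8    4.4] turn [ 0.14 -0.15  0.49]
```

View pics/s2.png

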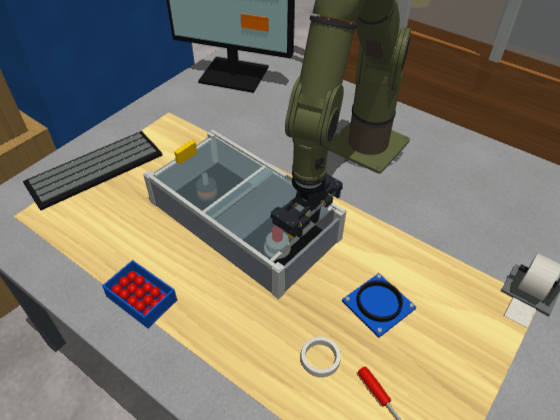

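```bash

python3 -m creep '[-18,0,2,0,0,0.4,-18,0,1,0,0,0,-18,0,0,0,0,0,-18,0,0,0,0,0,0,0,0,0,0,0]' 
python3 -c "
from h import *
delta([*c2w(0,.062),.13]);save('top','t3');save('scene','s3')"
```

```text
clock: 4.07
tool_pos: [0.5148, 0.042, 0.1335]
eef_rot: [0.731, 0.682, 0.007, -0.003]
contact_force: [-0.6, 0.0, -0.9]
opening: 0.569
t 4.07 pos [0.5148 0.042  0.1335] F [-0.6  0.  -0.9] op 0.569 shift [-94.1   0.7   2.1] turn [ 0.27 -0.87  0.73]
```

View pics/s3.png

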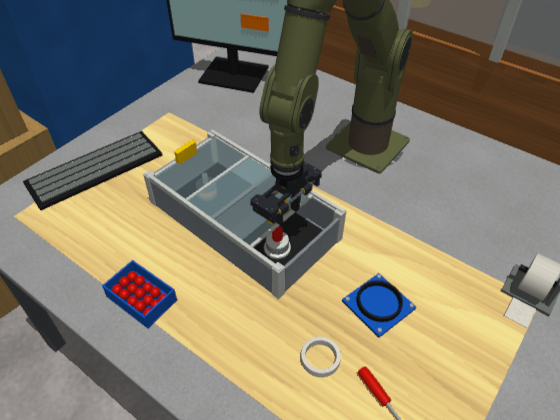

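```bash

python3 -m creep '[-18,0,1,0,-0.8,0.7,-18,0,1,0,0,0,-18,0,0,0,0,0,-16,0,0,0,0,0,0,0,0,0,0,0]' 
python3 -c "
from h import *
delta([*c2w(0,.062),.13])"
```

```text
clock: 4.58
tool_pos: [0.512, -0.0162, 0.1315]
eef_rot: [0.73, 0.683, 0.007, -0.001]
contact_force: [0.2, 0.3, 0.1]
opening: 0.568
t 4.58 pos [ 0.512  -0.0162  0.1315] F [0.2 0.3 0.1] op 0.568 shift [-35.8  -0.6   1.1] turn [ 0.43 -0.62  0.84]
```

```bash

python3 -m creep '[-14,0,1,0,-0.6,0.8,-14,0,0,0,0,0,-8,0,0,0,0,0,0,0,0,0,0,0]' 
python3 -c "
from h import *
delta([*c2w(0,.06),.13]);save('top','t4');save('scene','s4');save('wrist','w4')"
```

```text
clock: 4.92
tool_pos: [0.5105, -0.0477, 0.1302]
eef_rot: [0.734, 0.68, 0.004, 0.002]
contact_force: [-1.3, 0.1, 0.3]
opening: 0.564
t 4.92 pos [ 0.5105 -0.0477  0.1302] F [-1.3  0.1  0.3] op 0.564 shift [-6.3 -1.1  0.2] turn [ 0.48 -0.2   0.28]
```

View pics/s4.png

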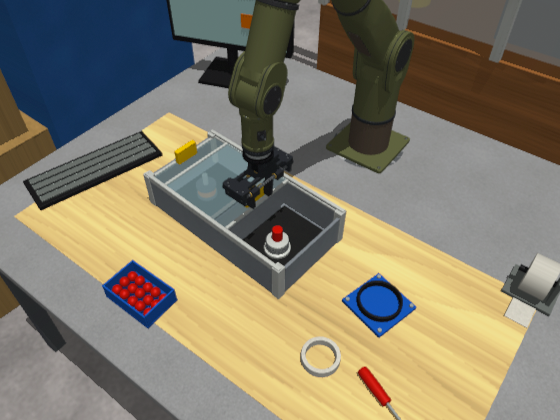

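View pics/w4.png

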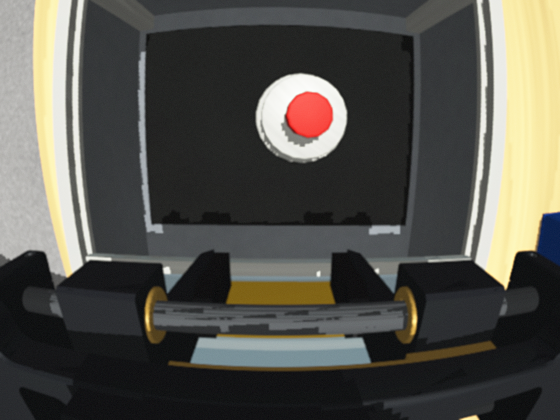

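```bash

python3 -m creep '[-7,0,0,0.4,0,0,0,0,0,0,0,0,15,0,0,0,0,0,15,0,-30,0,0,0,15,0,-35,0,0,0]' 88
python3 - <<'E'
from h import *
delta([.532,.0285,.2])
for c in ['top','scene','wrist']:
  S=save(c,c[0]+'5');hh=cv2.cvtColor(S['color'],cv2.COLOR_RGB2HSV)
  m=cv2.inRange(hh,(0,120,70),(10,255,255))|cv2.inRange(hh,(170,120,70),(180,255,255))
  k,l,st,ce=cv2.connectedComponentsWithStats(m)
  for i in range(1,k):
    if st[i,4]>60: print(c,st[i],ce[i].round(1),ray(S,ce[i],.088 if c=='top' else .0695).round(4) if c!='wrist' else '')
  if c=='wrist': print(S['intrinsics'],S['extrinsics'])
E
```

```text
clock: 5.48
tool_pos: [0.5104, -0.0103, 0.1913]
eef_rot: [0.734, 0.679, -0.003, -0.004]
contact_force: [0.2, 0.1, 1.3]
opening: 0.92
t 5.48 pos [ 0.5104 -0.0103  0.1913] F [0.2 0.1 1.3] op 0.92 shift [40.4 18.4 -8.9] turn [-0.63 -0.05  0.17]
top [327  57  11  31 273] [332.3  72.5] [ 0.8326 -0.1111  0.088 ]
top [352  57  11  32 277] [356.9  72.9] [ 0.8326 -0.1629  0.088 ]
top [316  58  10  30 249] [320.1  72.6] [ 0.8321 -0.0853  0.088 ]
top [339  58  12  31 271] [344.4  73.1] [ 0.8317 -0.1366  0.088 ]
top [364  58  11  31 275] [369.2  73.3] [ 0.8321 -0.1887  0.088 ]
top [ 66 123  43  24 428] [ 86.  133.9] [0.6943 0.3963 0.088 ]
scene [272 225  11  17 159] [276.8 232.6] [0.5298 0.0248 0.0695]
scene [ 112  271   54   44 1056] [137.4 291.6] [ 0.8745 -0.1286  0.0695]
scene [358 367  33  39 489] [373.8 385.6] [0.7393 0.4336 0.0695]
wrist [284 149  34  35 943] [300.  166.3] 
wrist [530 241  28  23 310] [545.5 249.8] 
[[325.1922621    0.         280.14874005]
 [  0.         325.1922621  214.40686473]
 [  0.           0.           1.        ]] [[ 0.99738954 -0.07218552  0.0018336  -0.5134861 ]
 [-0.07012866 -0.96229394  0.26281618  0.00539889]
 [-0.01720706 -0.2622587  -0.96484418  0.3551958 ]
 [ 0.          0.          0.          1.        ]]
```

```bash
python3 -c "
import cv2;a=cv2.imread('pics/t5.png')[140:310,195:475];cv2.imwrite('pics/t5z.png',cv2.resize(a,None,fx=2.8,fy=2.8))"
```

```text
(no output)
```

View pics/t5z.png

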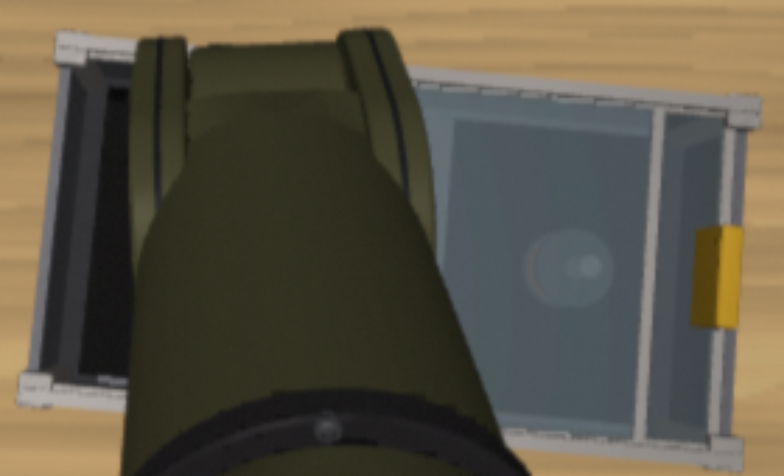

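View pics/w5.png

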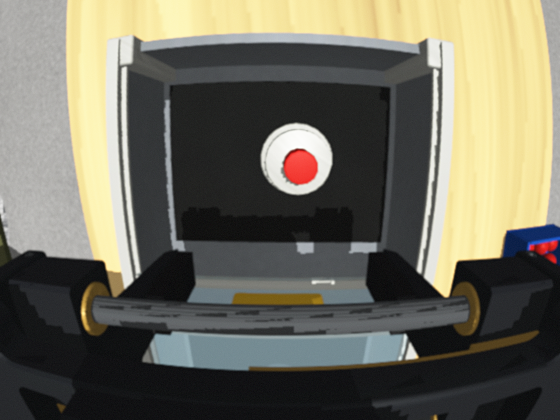

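```bash
cat >> h.py <<'E'
def fish(S,px,z):
    K=S['intrinsics'];T=np.array(S['extrinsics']);R=T[:3,:3];o=-R.T@T[:3,3]
    v=(np.array(px)-[K[0][2],K[1][2]])/K[0][0];r=np.hypot(*v);d=R.T@np.r_[v/r*np.sin(r),np.cos(r)]
    return o+d*(z-o[2])/d[2]
E
python3 - <<'E'
from h import *
S=snapshot('wrist')
for z in (.088,.08): print(fish(S,(300,166.3),z).round(4))
# yellow pull top corners mid approx, nest
print('cover end', fish(S,(278,282),.115))
delta([.5315,.0275,.16])
E
```

```text
[0.5308 0.0286 0.088 ]
[0.5312 0.0276 0.08  ]
cover end [ 0.5074278  -0.05568018  0.115     ]
t 5.68 pos [ 0.5122 -0.0099  0.1925] F [-0.1 -0.3  0.1] op 0.998 shift [38.7 16.5 32.5] turn [-0.26 -0.11  0.29]
```

```bash

python3 -m creep '[13,6,0,0,0,0.3,13,5,0,0,0,0,13,5,10,0,0,0,0,0,25,0,0,0,0,0,0,0,0,0]' 88
python3 - <<'E'
from h import *
delta([.531,.028,.059])
S=save('wrist','w6')
E
```

```text
clock: 6.1
tool_pos: [0.5297, 0.0265, 0.1516]
eef_rot: [0.737, 0.676, -0.004, -0.003]
contact_force: [-0.3, -0.1, -0.5]
opening: 1.0
t 6.1 pos [0.5297 0.0265 0.1516] F [-0.3 -0.1 -0.5] op 1.0 shift [ 1.7  2.2 92.6] turn [-0.61  0.09 -0.29]
```

View pics/w6.png

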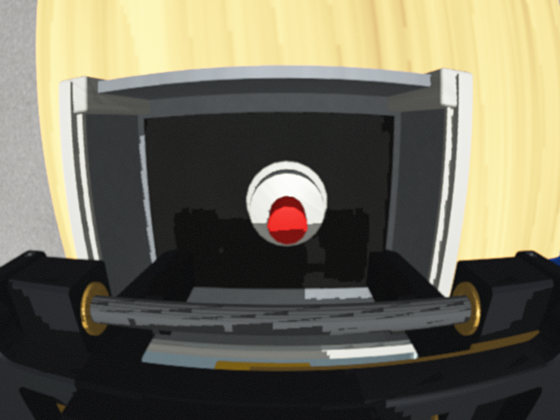

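```bash

python3 -m creep '[1,1,25,-0.5,0,0,0,1,25,0,0,0,0,0,20,0,0,0,0,0,0,0,0,0]' 88
python3 - <<'E'
from h import *
delta([.531,.028,.059])
S=save('wrist','w7')
E
```

```text
clock: 6.48
tool_pos: [0.535, 0.0279, 0.0819]
eef_rot: [0.737, 0.676, 0.001, 0.002]
contact_force: [1.3, -0.3, -0.6]
opening: 1.0
t 6.48 pos [0.535  0.0279 0.0819] F [ 1.3 -0.3 -0.6] op 1.0 shift [-0.3 -4.1 22.9] turn [ 0.21  0.04 -0.29]
```

View pics/w7.png

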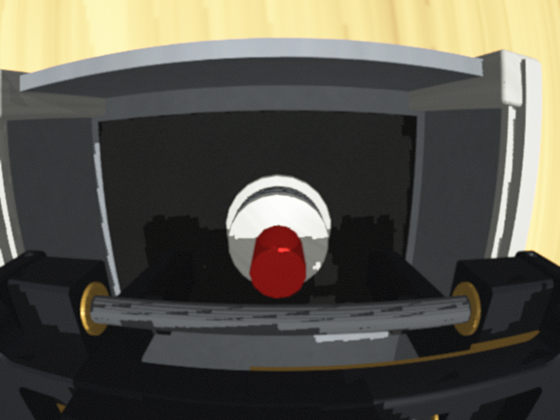

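```bash

python3 -m creep '[0,-2,11,0,0,-0.3,0,0,10,0,0,0,0,0,0,0,0,0]' 88
python3 - <<'E'
from h import *
delta([.531,.028,.059])
E
```

```text
clock: 6.78
tool_pos: [0.5365, 0.0275, 0.0649]
eef_rot: [0.736, 0.677, 0.003, 0.004]
contact_force: [1.1, -0.0, -0.4]
opening: 0.998
t 6.78 pos [0.5365 0.0275 0.0649] F [ 1.1 -0.  -0.4] op 0.998 shift [ 0.  -5.5  5.8] turn [ 0.6   0.02 -0.07]
```

```bash

python3 -m creep '[0,-5,5,0.6,0,0,0,0,0,0,0,0]' 88
python3 - <<'E'
from h import *
delta([.531,.028,.059]);save('scene','s8')
E
```

```text
clock: 6.95
tool_pos: [0.5323, 0.0278, 0.0611]
eef_rot: [0.736, 0.677, 0.0, 0.001]
contact_force: [0.4, -0.2, 0.2]
opening: 0.997
t 6.95 pos [0.5323 0.0278 0.0611] F [ 0.4 -0.2  0.2] op 0.997 shift [ 0.1 -1.3  2.1] turn [ 0.08  0.   -0.11]
```

View pics/s8.png

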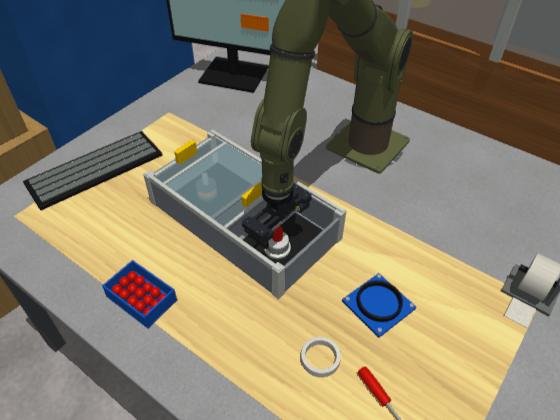

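Ready; the fingers straddle the cap. Close.

```bash

python3 -m creep '[0,0,0,0,0,0,0,0,0,0,0,0,0,0,0,0,0,0,0,0,0,0,0,0,0,0,0,0,0,0]' 10 25
python3 -m creep '[0,0,0,0,0,0,0,0,0,0,0,0,0,0,0,0,0,0,0,0,0,0,0,0,0,0,0,0,0,0]'
python3 -m creep '[0,0,-15,0,0,0,0,0,-15,0,0,0,0,0,0,0,0,0]'
python3 - <<'E'
from h import *
delta([.531,.028,.2]);save('wrist','w9')
E
```

```text
clock: 7.42
tool_pos: [0.5347, 0.0278, 0.0637]
eef_rot: [0.736, 0.677, 0.003, 0.002]
contact_force: [0.8, 0.0, 0.1]
opening: 0.646
clock: 7.83
tool_pos: [0.5342, 0.0278, 0.0637]
eef_rot: [0.736, 0.677, 0.002, 0.002]
contact_force: [-1.6, -0.2, -0.4]
opening: 0.309
clock: 8.08
tool_pos: [0.5321, 0.0277, 0.0926]
eef_rot: [0.736, 0.677, 0.0, 0.0]
contact_force: [0.1, 0.0, -3.1]
opening: 0.311
t 8.08 pos [0.5321 0.0277 0.0926] F [ 0.1  0.  -3.1] op 0.311 shift [   0.2   -1.  -107.4] turn [ 0.06  0.01 -0.12]
```

View pics/w9.png

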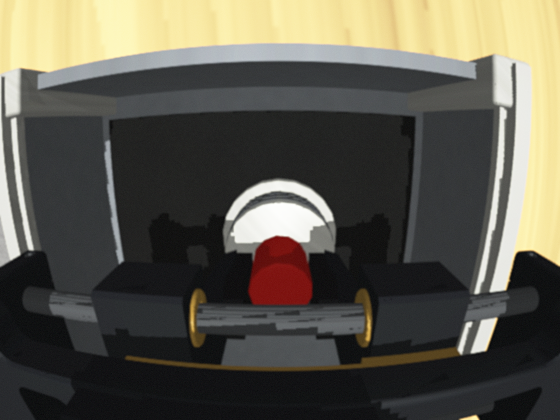

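```bash

python3 -m creep '[0,0,-25,0,0,0,0,0,-30,0,0,0,0,0,-30,0,0,0,0,0,-30,0,0,0,0,0,-20,0,0,0]' - 35
python3 - <<'E'
from h import *
delta([.521,.334,.21])
S=save('wrist','w10');save('scene','s10');S=snapshot('top')
cv2.imwrite('pics/t10.png',S['color'][:,:,::-1])
cv2.imwrite('pics/t10z.png',cv2.resize(S['color'][170:270,75:180,::-1],None,fx=5,fy=5,interpolation=cv2.INTER_CUBIC))
E
```

```text
clock: 8.55
tool_pos: [0.5258, 0.0276, 0.2215]
eef_rot: [0.736, 0.677, -0.009, -0.006]
contact_force: [0.9, -0.3, -3.0]
opening: 0.308
t 8.55 pos [0.5258 0.0276 0.2215] F [ 0.9 -0.3 -3. ] op 0.308 shift [305.  -29.7  10.8] turn [-1.18  0.24 -0.06]
```

View pics/w10.png

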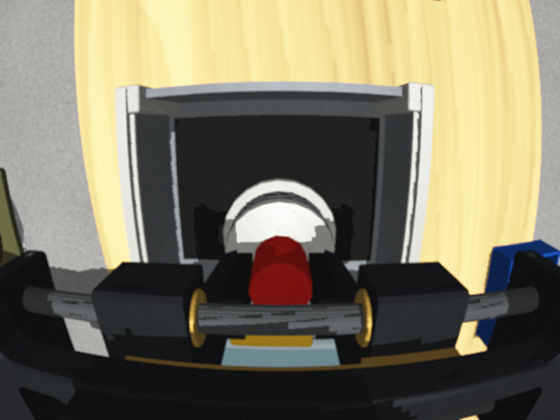

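View pics/t10z.png

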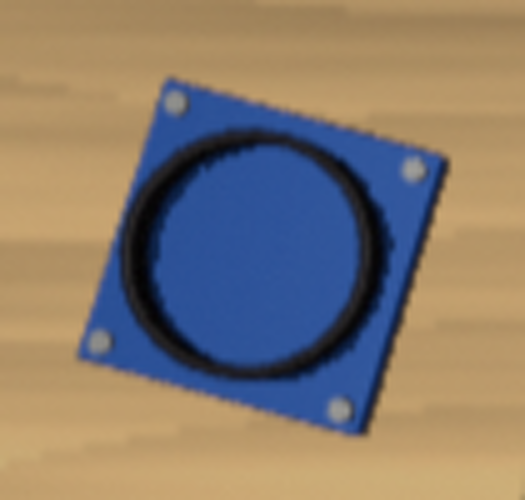

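View pics/s10.png

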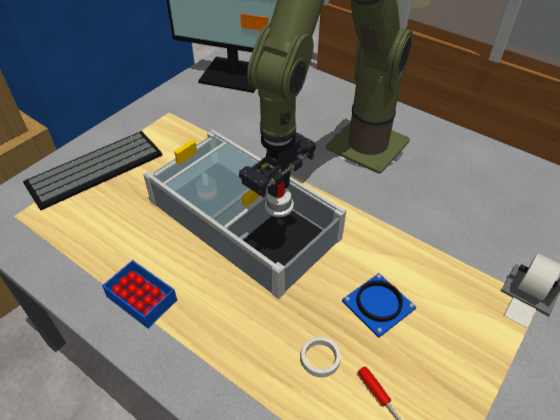

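```bash

python3 -m creep '[20,-2,0,-1,0,0,30,-3,0,0,0,0,33,-3,0,0,0,0,33,-3,0,0,0,0,33,-3,0,0,0,0]' >/dev/null
python3 -m creep '[33,-3,0,0,0,0,33,-3,0,0,0,0,33,-3,0,0,0,0,25,-3,0,0,0,0,15,0,0,0,0,0]'
python3 - <<'E'
from h import *
delta([.521,.335,.12])
E
```

```text
clock: 9.53
tool_pos: [0.5126, 0.3166, 0.1884]
eef_rot: [0.74, 0.672, -0.024, -0.004]
contact_force: [0.2, 0.5, -2.6]
opening: 0.307
t 9.53 pos [0.5126 0.3166 0.1884] F [ 0.2  0.5 -2.6] op 0.307 shift [21.2  9.2 67.5] turn [-2.16  1.74 -0.82]
```

```bash

python3 -m creep '[10,5,0,-2.1,1.7,-0.8,9,4,0,0,0,0,0,0,0,0,0,0,0,0,0,0,0,0]'
python3 - <<'E'
from h import *
delta([.521,.335,.12]);save('wrist','w11');save('scene','s11');save('top','t11')
E
```

```text
clock: 9.87
tool_pos: [0.5154, 0.3403, 0.1742]
eef_rot: [0.731, 0.682, -0.008, -0.003]
contact_force: [-0.5, -0.7, -3.5]
opening: 0.304
t 9.87 pos [0.5154 0.3403 0.1742] F [-0.5 -0.7 -3.5] op 0.304 shift [-4.5  6.8 54.2] turn [-0.9   0.45  0.65]
```

View pics/w11.png

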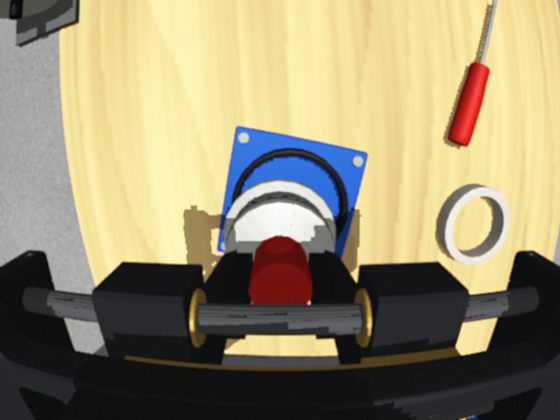

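View pics/s11.png

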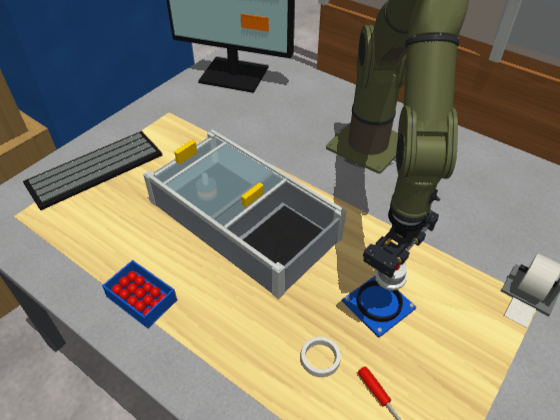

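```bash

python3 - <<'E'
from h import *
S=snapshot('wrist')
p=[fish(S,q,.0135)[:2] for q in [(244,138),(358,160),(222,247)]];print(np.round(p,4),'ctr',(p[1]+p[2])/2)
S=snapshot('scene');T=np.array(S['extrinsics'])
hh=cv2.cvtColor(S['color'],cv2.COLOR_RGB2HSV);q=T@np.r_[.521,.335,.012,1];u=np.array(S['intrinsics'])@q[:3];print(u[:2]/u[2])
cv2.imwrite('pics/s12z.png',cv2.resize(S['color'][220:360,310:450,::-1],None,fx=4,fy=4,interpolation=cv2.INTER_CUBIC))
S=snapshot('top');cv2.imwrite('pics/t12z.png',cv2.resize(S['color'][150:290,60:220,::-1],None,fx=4,fy=4,interpolation=cv2.INTER_CUBIC))
E
```

```text
[[0.4833 0.3998]
 [0.5908 0.372 ]
 [0.4498 0.2918]] ctr [0.52029552 0.33189614]
[379.76298936 303.58238585]
```

View pics/s12z.png

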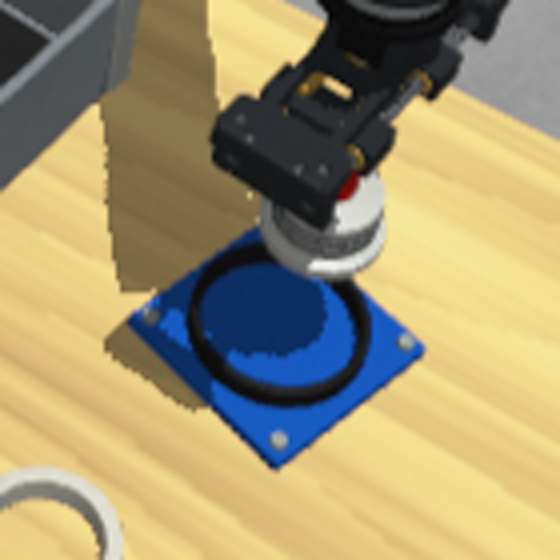

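```bash

python3 -m creep '[-5,6,0,-0.9,0.4,0.6,0,0,14,0,0,0,0,0,14,0,0,0,0,0,0,0,0,0]'
python3 - <<'E'
from h import *
delta([.521,.334,.068])
E
```

```text
clock: 10.5
tool_pos: [0.5267, 0.3322, 0.1509]
eef_rot: [0.737, 0.675, 0.006, 0.003]
contact_force: [-1.1, 0.4, -4.0]
opening: 0.308
t 10.5 pos [0.5267 0.3322 0.1509] F [-1.1  0.4 -4. ] op 0.308 shift [ 0.8 -6.9 82.8] turn [ 0.71 -0.32 -0.37]
```

```bash

python3 -m creep '[0,-5,14,0.7,-0.3,-0.3,0,0,14,0,0,0,0,0,14,0,0,0,0,0,0,0,0,0]'
python3 - <<'E'
from h import *
delta([.521,.334,.068])
E
```

```text
clock: 10.83
tool_pos: [0.5235, 0.3313, 0.1084]
eef_rot: [0.736, 0.676, 0.002, 0.0]
contact_force: [-0.8, -0.3, -3.8]
opening: 0.306
t 10.83 pos [0.5235 0.3313 0.1084] F [-0.8 -0.3 -3.8] op 0.306 shift [ 2.4 -2.9 40.4] turn [ 0.16 -0.09 -0.21]
```

```bash

python3 -m creep '[2,-3,8,0,0,-0.2,0,0,10,0,0,0,0,0,8,0,0,0,0,0,0,0,0,0]'
python3 - <<'E'
from h import *
delta([.521,.334,.068]);S=save('scene','s13')
cv2.imwrite('pics/s13z.png',cv2.resize(S['color'][220:360,310:450,::-1],None,fx=4,fy=4,interpolation=cv2.INTER_CUBIC))
E
```

```text
clock: 11.17
tool_pos: [0.5212, 0.3342, 0.0813]
eef_rot: [0.735, 0.678, 0.002, 0.001]
contact_force: [0.7, -0.7, -3.2]
opening: 0.309
t 11.17 pos [0.5212 0.3342 0.0813] F [ 0.7 -0.7 -3.2] op 0.309 shift [-0.2 -0.2 13.3] turn [ 0.23 -0.17 -0.  ]
```

View pics/s13z.png

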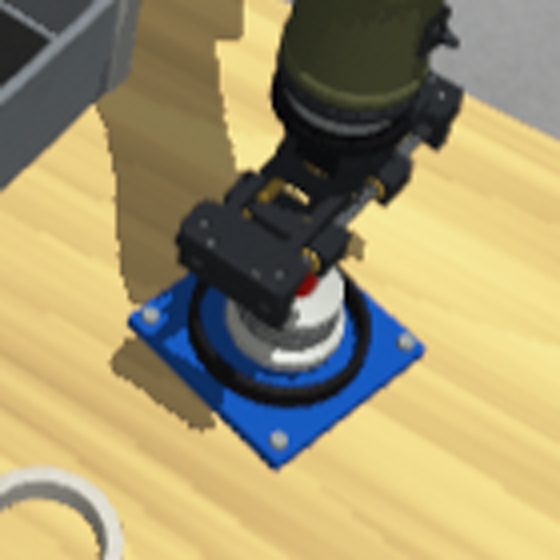

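```bash

python3 -m creep '[0,0,4,0.2,-0.2,0,0,0,4,0,0,0,0,0,0,0,0,0]'
python3 -m creep '[0,0,3,0,0,0,0,0,0,0,0,0]'
python3 -c "
from h import *
delta([.521,.334,.068])"
```

```text
clock: 11.47
tool_pos: [0.5226, 0.3348, 0.0742]
eef_rot: [0.735, 0.678, 0.001, 0.001]
contact_force: [-0.7, -0.6, -3.0]
opening: 0.307
clock: 11.63
tool_pos: [0.5229, 0.335, 0.0712]
eef_rot: [0.735, 0.678, 0.002, 0.001]
contact_force: [-0.2, 0.6, -3.6]
opening: 0.31
t 11.63 pos [0.5229 0.335  0.0712] F [-0.2  0.6 -3.6] op 0.31 shift [-1.1 -1.9  3.2] turn [ 0.21 -0.08 -0.01]
```

```bash

python3 -m creep '[-1,-2,2,0.2,0,0,0,0,0,0,0,0]'
python3 -m creep '[0,0,1.5,0,0,0,0,0,0,0,0,0]'
python3 -c "
from h import *
delta([.521,.334,.068])"
```

```text
clock: 11.8
tool_pos: [0.5209, 0.3342, 0.0693]
eef_rot: [0.735, 0.678, 0.001, -0.0]
contact_force: [-0.2, 0.4, -3.7]
opening: 0.311
clock: 11.97
tool_pos: [0.5212, 0.3344, 0.0681]
eef_rot: [0.735, 0.678, 0.001, -0.0]
contact_force: [0.9, -0.2, -4.1]
opening: 0.308
t 11.97 pos [0.5212 0.3344 0.0681] F [ 0.9 -0.2 -4.1] op 0.308 shift [-0.4 -0.2  0.1] turn [ 0.06 -0.14 -0.02]
```

Still the full weight on the wrist; keep going in small steps.

```bash

for i in 1; do python3 -m creep '[0,0,1.5,0,0,0,0,0,0,0,0,0]'; done
python3 -m creep '[0,0,1.5,0,0,0,0,0,0,0,0,0]'
```

```text
clock: 12.13
tool_pos: [0.5214, 0.3348, 0.0682]
eef_rot: [0.735, 0.678, 0.002, -0.001]
contact_force: [0.8, -0.5, -2.9]
opening: 0.308
clock: 12.3
tool_pos: [0.5215, 0.3353, 0.068]
eef_rot: [0.735, 0.678, 0.002, -0.001]
contact_force: [0.9, -0.3, -4.0]
opening: 0.309
```

```bash

python3 -m creep '[0,0,3,0,0,0,0,0,0,0,0,0]'
python3 - <<'E'
from h import *
delta([.521,.334,.068]);S=save('scene','s14')
cv2.imwrite('pics/s14z.png',cv2.resize(S['color'][240:340,330:430,::-1],None,fx=6,fy=6,interpolation=cv2.INTER_CUBIC))
E
```

```text
clock: 12.47
tool_pos: [0.5214, 0.3359, 0.0682]
eef_rot: [0.735, 0.678, 0.003, -0.001]
contact_force: [-0.5, -0.2, -3.1]
opening: 0.304
t 12.47 pos [0.5214 0.3359 0.0682] F [-0.5 -0.2 -3.1] op 0.304 shift [-2.  -0.2  0.2] turn [ 0.13 -0.34  0.  ]
```

View pics/s14z.png

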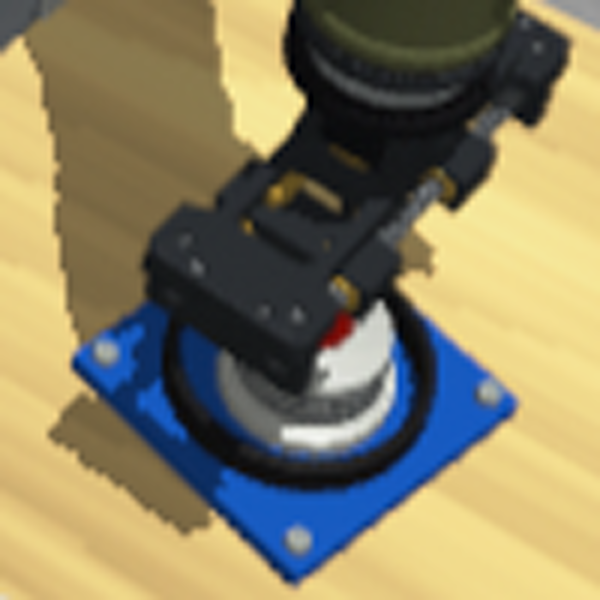

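```bash

python3 -m creep '[0,0,0,0,0,0,0,0,0,0,0,0,0,0,0,0,0,0,0,0,0,0,0,0,0,0,0,0,0,0]' 70
python3 - <<'E'
from h import *
delta([.521,.334,.15]);save('wrist','w15')
E
```

```text
clock: 12.93
tool_pos: [0.5227, 0.3363, 0.0674]
eef_rot: [0.735, 0.678, 0.004, -0.001]
contact_force: [-0.1, 0.2, 1.0]
opening: 0.66
t 12.93 pos [0.5227 0.3363 0.0674] F [-0.1  0.2  1. ] op 0.66 shift [ -1.9  -1.1 -82.6] turn [ 0.26 -0.4  -0.02]
```

View pics/w15.png

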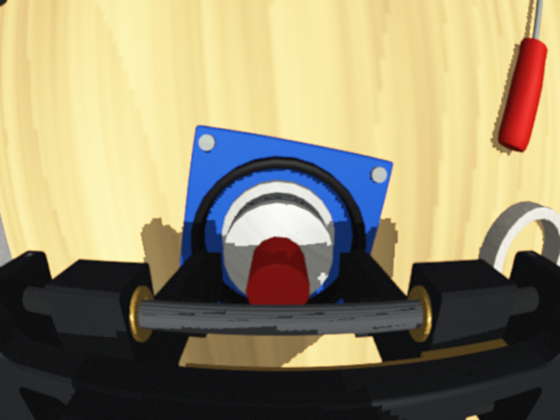

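```bash

python3 -m creep '[0,0,-12,0,0,0,0,0,-20,0,0,0,0,0,-25,0,0,0,0,0,-30,0,0,0,0,0,-30,0,0,0]'
python3 -m creep '[25,-20,-10,0,0,0,30,-20,0,0,0,0,30,-20,0,0,0,0,30,-20,0,0,0,0,0,0,0,0,0,0]'
python3 - <<'E'
from h import *
S=save('top','t16');T=save('scene','s16')
for n,S_,z in (('top',S,.092),('scene',T,.0735)):
  hh=cv2.cvtColor(S_['color'],cv2.COLOR_RGB2HSV)
  m=cv2.inRange(hh,(0,120,70),(10,255,255))|cv2.inRange(hh,(170,120,70),(180,255,255))
  k,l,st,ce=cv2.connectedComponentsWithStats(m)
  for i in range(1,k):
    if st[i,4]>40:
      w=ray(S_,ce[i],z)
      if abs(w[0]-.52)<.06 and abs(w[1]-.334)<.06: print(n,st[i],w)
  y=cv2.inRange(hh,(18,180,120),(32,255,255));k,l,st,ce=cv2.connectedComponentsWithStats(y)
  print(n,[(ce[i].round(1).tolist(),((ray(S_,ce[i],.15)[:2]-CC)@EY).round(3)) for i in range(1,k) if st[i,4]>90])
a=S['color'][140:310,80:475,::-1];cv2.imwrite('pics/t16z.png',cv2.resize(a,None,fx=2,fy=2))
E
```

```text
clock: 13.4
tool_pos: [0.5181, 0.3329, 0.1839]
eef_rot: [0.735, 0.678, -0.003, -0.002]
contact_force: [0.3, -0.2, 0.7]
opening: 0.794
clock: 13.82
tool_pos: [0.4534, 0.4581, 0.209]
eef_rot: [0.739, 0.674, 0.007, -0.001]
contact_force: [-0.4, 1.2, -0.2]
opening: 0.792
top [104 212  13  13 143] [0.52111681 0.33738598 0.092     ]
top [([315.2, 225.4], np.float64(0.044)), ([454.9, 238.5], np.float64(-0.22))]
scene [378 281  14  17 181] [0.51819725 0.3347244  0.0735    ]
scene [([185.4, 151.5], np.float64(-0.204)), ([252.2, 194.2], np.float64(0.052))]
```

View pics/t16z.png

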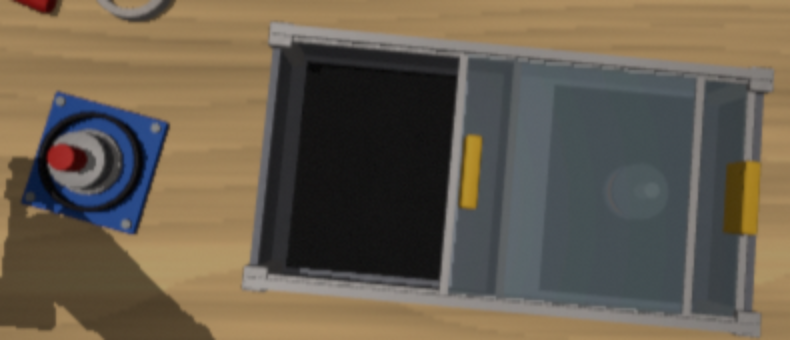

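View pics/s16.png

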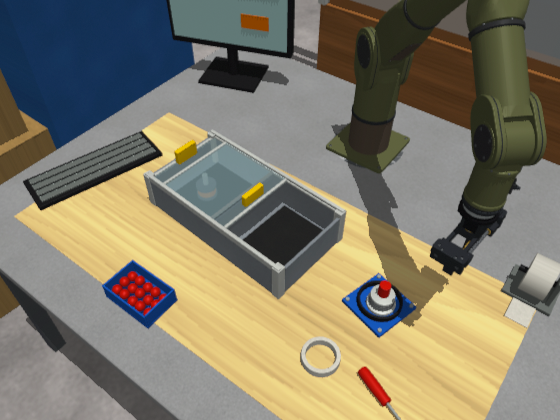

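```bash
python3 -m creep '[0,0,0,0,0,0,0,0,0,0,0,0]'; python3 -c "
from plant import finish_job
print(finish_job())"
```

```text
clock: 14.08
tool_pos: [0.4597, 0.4482, 0.2096]
eef_rot: [0.742, 0.67, 0.006, 0.004]
contact_force: [-0.6, -0.8, -0.9]
opening: 0.793
the job is handed in; nothing more can be done
None
```

The housing now stands in the nest's black ring, the left cover is open, and I handed the job in at about 14 s of the 48 s limit. No verdict was reported.

I pushed the left cover's pull open with the fingers, gripped the housing by its red cap and lifted it out. I then lowered it into the ring until it stopped going down, opened the fingers and backed the arm away.

**Last checks:**
- **Cap position:** the top camera puts the cap at about (0.521, 0.337) m and the scene camera at (0.518, 0.335) m. The nest centre is at about (0.521, 0.334) m, so the offset is about 3 mm against the allowed 18 mm. In the last pictures the housing is upright on the plate.
- **Covers:** the left pull went from case y of about 208 mm to 44 mm by the top camera (52 mm by the scene camera), roughly 156 to 164 mm of travel. The right pull sits at the same pixels in the top picture as at the start, so it did not move.

**What disagreed:**
- **Contact on setting down:** the wrist force did not clearly drop when the housing touched down. I judged contact from the tool stopping at 68 mm, the expected height, despite further downward commands, and from the picture.
- **Right pull position:** the two cameras differ by about 16 mm on its absolute position. I put this down to the fixed 150 mm height I assumed when converting the pixels.
- **Drift:** the arm drifted by up to about 17 mm during some moves, and I corrected for it along the way.

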